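# Put the embossing press selector into its working notch

## Robot

A 6-joint arm with a two-finger parallel gripper is mounted at the origin on the work surface. World frame = base frame: x ahead of the robot, y to its left, z up, the work surface at z = 0. Lengths are in m, angles in rad, forces in N, time in s.
With the tool pointing down it reaches from about 0.375 to 0.975 m from the base axis. Payload 3.8 kg.
Tool frame: the origin (TCP) lies on the centre line of the jaws, within the pads' length; the fingertips stand 19 mm ahead of it and the grasp point (between the pads) is the TCP; x points along the fingers, z is the direction in which the jaws open and shut, and the axes are right-handed (so a half turn about x gives the same grasp; the last joint's range is limited). The gripper opens to 88 mm and grips with 3 to 60 N. Pads are 18 mm wide; open, the fingers measure 123 mm over their backs; the gripper's body (75 mm by 187 mm) begins 45 mm behind the grasp point.
Start: joints at [1.183, 0.264, 1.604, -0, 1.274, -0.037], TCP at [0.232, 0.634, 0.258] pointing down, gripper open.
Joint ranges: [-2.63, 2.63], [-0.94, 2.18], [0.31, 2.57], [-1.31, 4.45], [0, 2.66], [-2.55, 2.55]. Speed limits (rad/s): [2.57, 2.57, 3.14, 3.14, 3.14, 3.14].

## Interface

Orientations are given as a unit quaternion [x, y, z, w].
In Python, from rig import robot, claw, ik, vision, nets gives the robot as it stands. Calls block until the motion is done:
- robot.move_to(position, orientation): joint-space move of the TCP to a pose.
- robot.move_linear(position, frame=None, rate=0.15, guard=None): straight line of the TCP; frame=None keeps the orientation; rate is the mean speed in m/s. With guard (N) it stops when the force on the tool has changed by that much, and returns True; else False.
- robot.set_joints(angles): joint-space move.
- claw.move_gripper(opening, force=None): finger opening in m; force is the grip in N (None keeps the last); returns when the fingers have stopped.
- robot.wait(seconds).
- ik(position, orientation): joint angles nearest the present ones, or None.
- vision.snapshot(name): name is "scene" or "top" or "wrist"; returns a dict with "img" (400x640x3 uint8, red, green, blue), "fx", "fy", "cx", "cy" (pixels), "position" and "orientation" of the camera in the world. Camera axes: x right, y down, z forward; pixel columns grow to the right and rows downward; lengths in m; the calibration is good to about 2 mm. The wrist camera is an equidistant fisheye: a pixel r from the principal point sees the ray r / f radians off the axis. A picture is of the moment at which its call begins. There is no depth.
A pose or a line that the arm cannot do raises robot.MotionError and nothing moves.
- robot.job_done(): hands the job in, once; it reports no verdict.
Trained networks look in a picture, given as the dict that the camera call returned (one of the last four; its "shot" number tells which), for a name from the list of things; names that differ only in an ending like _2 or _b are one class to them, and where a whole thing is asked for, a point or a joint stands for the part that bears it (a point fixed in the world has none). Each returns a list of dicts, best first, with "confidence" (0 to 1); they miss things now and then, are a little off and sometimes report something else, mostly with a low value. They report only what shows in the picture. A call takes as long as a camera call.
- nets.cut_out(label, picture): "region" (400x640 bool, what is visible of it) and "uv" ([column, row] in pixels, amid what is visible of it).
- nets.pinpoint(label, picture): "uv" ([column, row] in pixels: a listed point, or the origin of a listed thing).
Readings, each from a call of its own:
- robot.read_clock(): time.
- robot.read_joints(): joint angles.
- robot.read_joint_vel(): joint speeds.
- robot.read_tau(): joint torques, N m.
- robot.read_ee_pos(): TCP position.
- robot.read_tool_rot(): TCP orientation.
- robot.read_contact_force(): force on the tool from outside, world axes, zero at the start.
- robot.read_ft_torque(): the same for the moment, N m.
- robot.read_width(): finger opening in m.
Only numpy, scipy, OpenCV 4.12 (cv2) and the standard library are available. Lean on these libraries where they do the work, as an engineer would, in place of code of your own. Each camera call takes 0.05 s, during which the arm holds its last target. There are 200 camera calls.

## Task

The embossing press on the shop counter is parked. Pull its sprung selector knob up out of the long parking slot, turn it anticlockwise (seen from above) until its pin finds the single narrow working notch, let it drop fully home there, and let go. Never force the knob against its slot, its notch or its pull-out stop, and leave the ink bottle, jar and carton standing where they are.

Things in the scene. Friction and masses are not known exactly. Their poses are not given: they have to be found in the camera images.
- press: Grey countertop embossing press, bolted down, 180 (x) x 350 (y) x 85 mm high; a taller die head (to 170 mm) with lever stands 145 mm and more to +y of the selector. Origin: on the table exactly below the selector's axis, near the press's -y end; x to the far side, y left, z up. Its yaw varies by up to 0.45 rad either way.
- index_plate: Flat steel ring on the press round the selector's axis, radii 24 to 44 mm, with a hub 31 mm wide and 16 mm high. Origin: on the axis, level with the ring's flat top (101 mm above the table); axes as the press. In it: a long parking slot (22 mm along the arc) centred on +x and, anticlockwise, one working notch 11 mm wide in an adjustable leaf of the ring. Joints between leaves gape 4 mm at most; the pin bridges them.
- knob: Selector knob: black bar grip 56 (its x) x 18 (its y) x 34 mm high, from 26 to 60 mm above the origin, pinched from above across the 18 mm; under it a steel arm 14 mm wide along its +x, at 18 to 26 mm, with a pin at its end. Origin: on the axis, level with the ring's top when home. It turns and lifts on its axis, always upright; over 20 N between knob and ring damages it.
- knob_grip (a point): The point to grip: on the axis, 45 mm above the knob's origin, 15 mm below the top of the bar grip. Axes as the knob (x along the bar, towards the arm and pin).
- pin_tip (a point): Lower end of the selector's upright flat-ended steel pin, 8 mm in diameter, 34 mm from the axis along the knob's +x, 9 mm below the knob's origin. In the working notch it has 1.5 mm (0.04 rad) play either side. Over the flat the spring keeps it sliding on the ring, even with the knob let go or loosely caged, until it drops by itself where it meets the notch.
- turn (a joint): Angle of the knob relative to the press, rad: 0 = arm along the press's +x (middle of the parking slot), growing anticlockwise from above. Starts from -0.15 to 0.15; limits -1.1 and 1.5. The pin is over the flat from 0.44 on. The working notch is adjustable: its middle lies anywhere from 0.66 to 1.26, differently each time. It turns easily when the pin is clear.
- lift (a joint): How far the knob is pulled up, m: 0 = fully home (in slot or notch); 0.009 = pin resting on the ring's flat top, so it must come higher to clear the slot; 0.016 = rigid pull-out stop. A spring pulls it down with 6.5 N at 0 and 9 N at 0.010, damped so that it drops within 0.1 s.
- ink_bottle: Bystander: small black ink bottle with a red cap, 42 mm in diameter, 110 mm high, standing on the table on the press's -y side. Origin: centre of its underside.
- ink_jar: Bystander: glass ink jar with a black lid, 60 mm in diameter, 60 mm high, on the table in front (-x) of the press. Origin: centre of its underside.
- ink_carton: Bystander: white carton 60 x 85 x 75 mm high, on the table behind (+x) the press. Origin: centre of its underside.

How it is judged:
By the outcome, as a careful person would: the job done as asked, in the order asked, and still so for the second after the job is handed in, with the robot touching nothing.
It also fails if it takes over 54 s, if anything falls off the work surface, if the arm or the gripper's body presses on something with over 40 N, if the wrist force passes 120 N, or if a joint passes its speed limit or range.

## Working session

There is one attempt and no reset: what is moved stays moved. The work goes in short steps, each a Python script; the robot and the scene stay as the last script left them, time stands still between calls to the robot, and variables do not carry over. Pictures are saved under pics/ and viewed, about 8 in all and at most 12, crops included, and the job is handed in when it is done.

```bash
mkdir -p pics; ls; cat > h.py <<'E'
import numpy as np, cv2
from scipy.spatial.transform import Rotation as R
from rig import robot, claw, ik, vision, nets
def save(s,n,box=None,k=1):
    im=s["img"][:,:,::-1]
    if box: im=im[box[1]:box[3],box[0]:box[2]]
    if k!=1: im=cv2.resize(im,None,fx=k,fy=k,interpolation=cv2.INTER_CUBIC)
    cv2.imwrite("pics/"+n,im)
def ray(s,uv,fish=False):
    x=(uv[0]-s["cx"])/s["fx"]; y=(uv[1]-s["cy"])/s["fy"]
    if fish:
        r=np.hypot(x,y); d=np.array([x/r*np.sin(r),y/r*np.sin(r),np.cos(r)]) if r>1e-9 else np.array([0,0,1.])
    else: d=np.array([x,y,1.])
    return np.array(s["position"]),R.from_quat(s["orientation"]).apply(d)
def atz(s,uv,z,fish=False):
    p,d=ray(s,uv,fish); return p+d*(z-p[2])/d[2]
def tri(rs):
    A=0;b=0
    for p,d in rs:
        d=d/np.linalg.norm(d); M=np.eye(3)-np.outer(d,d); A=A+M; b=b+M@p
    return np.linalg.solve(A,b)
def quat(a):  # tool x down, jaws open along world angle a
    x=np.array([0,0,-1.]); z=np.array([np.cos(a),np.sin(a),0]); y=np.cross(z,x)
    return R.from_matrix(np.c_[x,y,z]).as_quat()
E
python3 - <<'E'
from h import *
ss={n:vision.snapshot(n) for n in("scene","top","wrist")}
for n,s in ss.items():
    save(s,n+"0.png"); print(n,s["fx"],s["position"],np.round(s["orientation"],3))
    for l in("knob_grip","pin_tip","knob","press","index_plate"):
        o=nets.pinpoint(l,s)[:2]; print(l,[(np.round(q["uv"],1),round(q["confidence"],2)) for q in o])
for l in("ink_bottle","ink_jar","ink_carton"):
    for q in nets.pinpoint(l,ss["top"])[:1]: print(l,q["confidence"],atz(ss["top"],q["uv"],0))
print(robot.read_clock(),robot.read_tool_rot())
E
```

```text
pics
scene 513.8874668861755 [1.06102893 0.03989489 0.9451523 ] [ 0.632  0.729 -0.197 -0.171]
knob_grip [(array([362. , 172.6]), 0.73)]
pin_tip [(array([279.3, 202.2]), 0.37)]
knob [(array([360.4, 186.8]), 0.86), (array([352.5, 204. ]), 0.23)]
press [(array([358.2, 209.1]), 0.82)]
index_plate [(array([359.4, 187.8]), 0.72)]
top 425.8015243124971 [ 0.48671666 -0.03573713  0.90983775] [ 0.71  -0.7    0.048 -0.049]
knob_grip [(array([287.4, 222. ]), 0.8)]
pin_tip [(array([322.9, 150.9]), 0.22)]
knob [(array([290.8, 228.4]), 0.7)]
press [(array([294.9, 227. ]), 0.85), (array([288.5, 223.8]), 0.55)]
index_plate [(array([290.2, 223. ]), 0.97)]
wrist 309.70691628693146 [0.15796986 0.66056749 0.38340054] [0.81  0.566 0.088 0.127]
knob_grip []
pin_tip []
knob []
press []
index_plate []
ink_bottle 0.77 [ 0.54837489 -0.14732174  0.        ]
ink_jar 0.85 [0.37062769 0.07051879 0.        ]
ink_carton 0.57 [ 0.70917671 -0.0235346   0.        ]
1.05 [-0.40509882  0.57957416  0.40507005  0.57957484]
```

```bash
python3 - <<'E'
import cv2
from h import *
a=cv2.imread("pics/top0.png");b=cv2.imread("pics/scene0.png")
c=np.hstack([a[100:350,150:430],b[60:310,220:500]])
cv2.imwrite("pics/c0.png",cv2.resize(c,None,fx=1.42,fy=1.42))
s=vision.snapshot("scene");t=vision.snapshot("top")
print(tri([ray(s,(362,172.6)),ray(t,(287.4,222))]),atz(t,(287.4,222),.146),atz(s,(362,172.6),.146),atz(t,(290.2,223),.101),atz(s,(359.4,187.8),.101))
E
```

```text
[0.54713402 0.03226886 0.14947286] [0.54733617 0.03314145 0.146     ] [0.54499687 0.03167815 0.146     ] [0.54907737 0.03182342 0.101     ] [0.55100819 0.02999546 0.101     ]
```

View pics/c0.png

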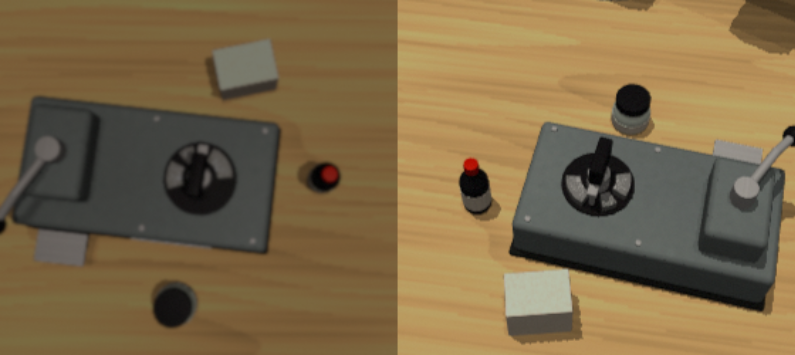

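Top view (left half) and scene view (right half): the press is slightly yawed, the knob sits on the ring near crop (200,175) in the top view and the bar points roughly along +x. The bottle, jar and carton are clear of it. Next I move above it for a close wrist view.

```bash
python3 - <<'E'
from h import *
t=vision.snapshot("top")
m=nets.cut_out("press",t)[0]["region"].astype(np.uint8)
r=cv2.minAreaRect(cv2.findNonZero(m)); bx=np.array([atz(t,p,.085)[:2] for p in cv2.boxPoints(r)]); print(np.round(bx,3))
e=bx[1:]-bx[:-1]; print([ (round(np.linalg.norm(v),3),round(np.arctan2(v[1],v[0]),3)) for v in e])
T=R.from_quat(robot.read_tool_rot()); print(T.as_matrix().round(2))
for a in(np.pi/2,-np.pi/2):
    for d in (-.4,0,.6,1.3,1.7):
        j=ik([.548,.032,.155],quat(a+d)); print(round(a,2),d,None if j is None else np.round(j,2))
E
```

```text
[[ 0.439  0.329]
 [ 0.666  0.321]
 [ 0.627 -0.08 ]
 [ 0.403 -0.057]]
[(np.float64(0.227), np.float64(-0.036)), (np.float64(0.403), np.float64(-1.668)), (np.float64(0.225), np.float64(3.04))]
[[ 0.   -0.94  0.34]
 [ 0.    0.34  0.94]
 [-1.   -0.    0.  ]]
1.57 -0.4 [ 0.01  0.11  1.98 -0.    1.05 -1.16]
1.57 0 [ 0.01  0.11  1.98 -0.    1.05 -1.56]
1.57 0.6 [ 0.01  0.11  1.98 -0.    1.05 -2.16]
1.57 1.3 None
1.57 1.7 None
-1.57 -0.4 [ 0.01  0.11  1.98 -0.    1.05  1.98]
-1.57 0 [ 0.01  0.11  1.98 -0.    1.05  1.58]
-1.57 0.6 [ 0.01  0.11  1.98 -0.    1.05  0.98]
-1.57 1.3 [ 0.01  0.11  1.98 -0.    1.05  0.28]
-1.57 1.7 [ 0.01  0.11  1.98 -0.    1.05 -0.12]
```

```bash
python3 - <<'E'
from h import *
robot.move_to([.50,.04,.25],quat(-np.pi/2))
robot.move_linear([.50,.04,.19])
s=vision.snapshot("wrist"); print(s["position"],R.from_quat(s["orientation"]).as_matrix().round(2).tolist(),s["cx"],s["cy"],robot.read_clock())
for l,z in(("knob_grip",.146),("pin_tip",.092),("knob",.101),("index_plate",.101)):
    for q in nets.pinpoint(l,s)[:1]: print(l,np.round(q["uv"],1),round(q["confidence"],2),atz(s,q["uv"],z,True).round(4))
save(s,"w1.png")
# rectified overhead view of the ring plane z=.101: 3 px/mm, x up, y left
def rect(s,z,c,h=.06,n=560):
    g=np.linspace(h,-h,n); X,Y=np.meshgrid(c[0]+g,c[1]+g,indexing='ij')
    P=np.stack([X,Y,np.full_like(X,z)],-1)-s["position"]; C=P@R.from_quat(s["orientation"]).as_matrix()
    r=np.hypot(C[...,0],C[...,1]); th=np.arctan2(r,C[...,2]); 
    u=s["cx"]+s["fx"]*th*C[...,0]/r; v=s["cy"]+s["fy"]*th*C[...,1]/r
    return cv2.remap(s["img"],u.astype(np.float32),v.astype(np.float32),cv2.INTER_CUBIC)[:,:,::-1]
cv2.imwrite("pics/r1.png",rect(s,.101,(.549,.031)))
E
```

```text
[0.57945085 0.04019578 0.31692353] [[0.0, -0.95, -0.3], [-1.0, -0.0, -0.0], [0.0, 0.3, -0.95]] 315.57191255339893 196.9013461886006 4.175
knob_grip [328.9 159.1] 0.84 [0.5473 0.0327 0.146 ]
pin_tip [336.6 102.5] 0.6 [0.5789 0.0251 0.092 ]
knob [327.1 150.4] 0.79 [0.5451 0.032  0.101 ]
index_plate [326.6 149.2] 0.61 [0.546  0.0324 0.101 ]
```

View pics/r1.png

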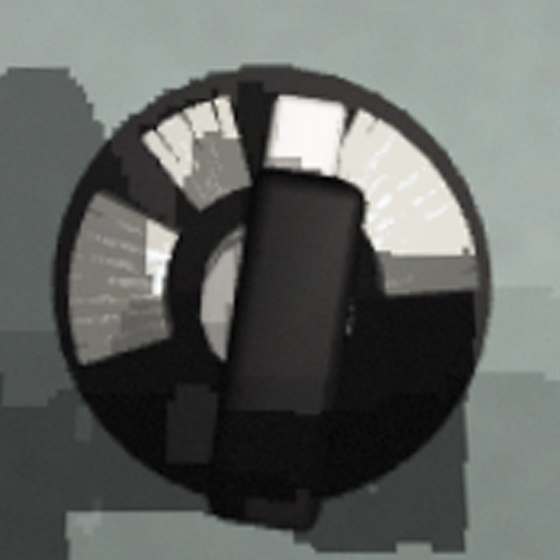

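View pics/w1.png

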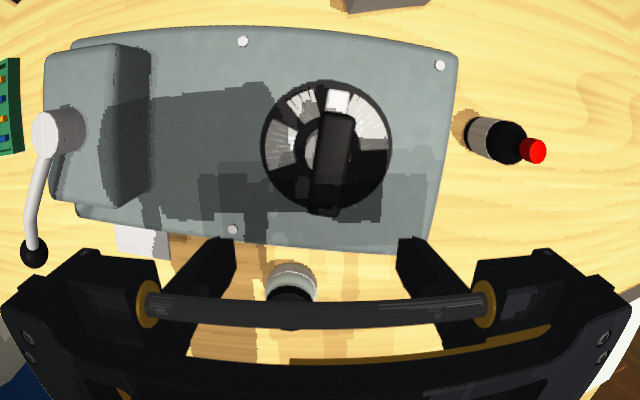

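Rectified view (4.67 px/mm, x up, y left): ring centre is at about (272,285), giving the axis at (0.5477, 0.0327). The bar and arm point to about -0.14 rad. The parking slot shows beside the arm, and the one wide dark gap (about 12 mm) is at (150,185), a bearing of about +0.88 rad. The other gaps are hairlines. Now I grip gently and check how well I'm centred.

```bash
python3 - <<'E'
from h import *
A=np.array([.5477,.0327]); a=-np.pi/2-.14
robot.move_to([*A,.19],quat(a))
print(robot.move_linear([*A,.149],rate=.08,guard=8))
f0=np.array(robot.read_contact_force()); t0=np.array(robot.read_ft_torque())
claw.move_gripper(.024,5); print("24",np.round(np.array(robot.read_contact_force())-f0,1))
claw.move_gripper(.010,4); robot.wait(.2)
print(robot.read_width(),np.round(np.array(robot.read_contact_force())-f0,2),np.round(np.array(robot.read_ft_torque())-t0,3),f0,robot.read_ee_pos(),robot.read_clock())
s=vision.snapshot("wrist"); save(s,"w2.png")
E
```

```text
False
24 [-1.4 -1.4 -1.2]
0.018299600880688233 [-0.18 -4.56  0.51] [-0.557  0.038 -0.07 ] [-0.07814088  0.59904569  0.6111371 ] [0.54770921 0.03230579 0.14900043] 6.8417
```

View pics/w2.png

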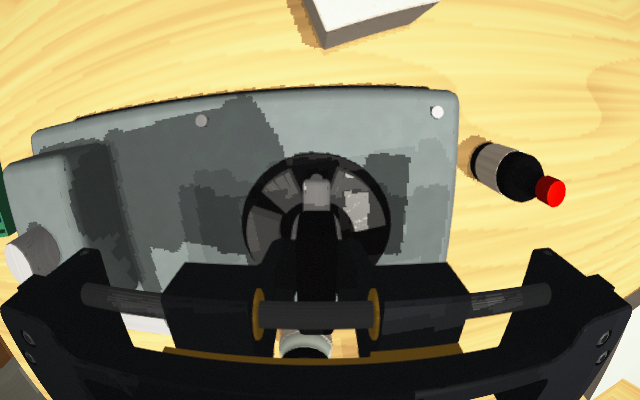

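The picture shows the pads either side of the bar, with the arm straight ahead at (315,185). The knob sits slightly to -y of the jaw centre (4.5 N sideways), so I centre on it, then firm up and lift.

```bash
cat >> h.py <<'E'
def F(): return np.array(robot.read_contact_force())
E
python3 - <<'E'
from h import *
f0=np.array([-.08,.6,.61])
p=np.array([.5477,.0327,.149])
for i in range(3):
    f=F()-f0
    if abs(f[1])<1: break
    p[1]+=np.clip(f[1]/9000,-.0006,.0006); robot.move_linear(p,rate=.02); robot.wait(.1); print(p.round(4),np.round(F()-f0,1))
claw.move_gripper(.010,25); robot.wait(.1); print("grip",robot.read_width(),np.round(F()-f0,1))
for dz in(.004,.008,.0115,.0125):
    g=robot.move_linear([p[0],p[1],.149+dz],rate=.03,guard=16); robot.wait(.1)
    print(dz,g,np.round(F()-f0,1),np.round(robot.read_ee_pos(),4),np.round(robot.read_ft_torque(),2))
    if g: break
s=vision.snapshot("wrist"); save(s,"w3.png",(200,120,440,320),3); print(robot.read_clock())
for l in("knob_grip","pin_tip"):
    for q in nets.pinpoint(l,s)[:1]: print(l,q["uv"],q["confidence"])
E
```

```text
[0.5477 0.0323 0.149 ] [ 0.7 -3.1 -0.7]
[0.5477 0.0319 0.149 ] [ 0.4 -1.4 -0.1]
[0.5477 0.0318 0.149 ] [ 0.2 -0.3  0.3]
grip 0.017781982490652267 [-0.6  0.6 -0.9]
0.004 False [ 4.4  2.  -9. ] [0.5475 0.032  0.1523] [ 0.67 -0.48  0.03]
0.008 False [ 3.9  2.2 -9.8] [0.5475 0.032  0.1565] [ 0.66 -0.54 -0.04]
0.0115 False [  3.5   3.1 -10.5] [0.5475 0.032  0.1599] [ 0.77 -0.54 -0.02]
0.0125 False [  5.7   3.2 -11.5] [0.5475 0.032  0.1609] [ 0.74 -0.58 -0.06]
9.7917
knob_grip [317.3, 271.0] 0.79
pin_tip [316.7, 177.6] 0.71
```

View pics/w3.png

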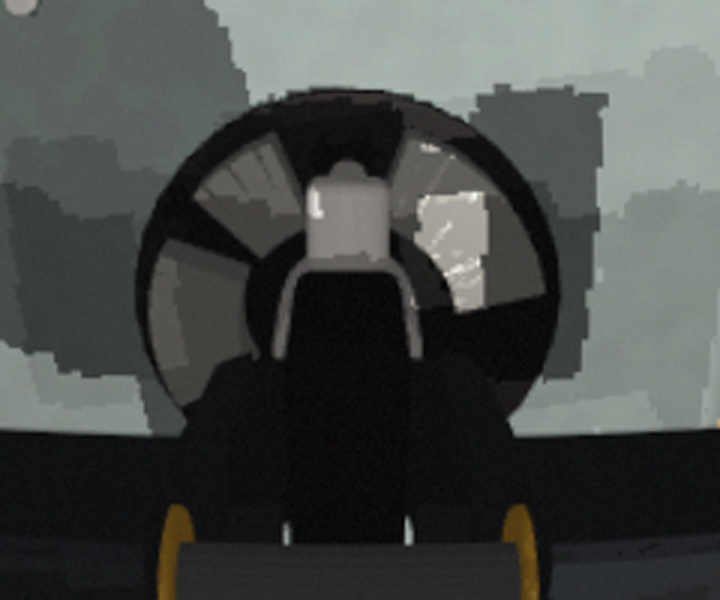

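Lifted about 12 mm and the pin is visible above the slot at crop (347,165). The notch wedge is to the left, near (215,235). Now I turn in small steps to just past the slot, trimming sideways force as I go.

```bash
python3 - <<'E'
from h import *
f0=np.array([-.08,.6,.61]); p=np.array([.5477,.0318,.1615])
for th in np.arange(-.04,.47,.1):
    robot.move_to(p,quat(-np.pi/2+th)); f=F()-f0
    n=np.array([-np.sin(th),np.cos(th)]); fl=f[:2]@n
    if abs(fl)>2: p[:2]+=n*np.clip(fl*.6/9000,-.0005,.0005)
    print(round(th,2),np.round(f,1),round(fl,1),np.round(robot.read_ft_torque()[2],3),p.round(4))
np.save("p.npy",p)
s=vision.snapshot("wrist"); save(s,"w4.png",(200,120,440,320),3); print(robot.read_clock(),robot.read_ee_pos())
E
```

```text
-0.04 [  3.9   4.9 -11. ] 5.1 0.05 [0.5477 0.0321 0.1615]
0.06 [  4.6   3.5 -10.3] 3.2 0.052 [0.5477 0.0323 0.1615]
0.16 [  3.8   3.8 -11.1] 3.1 0.06 [0.5477 0.0326 0.1615]
0.26 [  4.1   3.9 -10.9] 2.7 0.026 [0.5476 0.0327 0.1615]
0.36 [  4.1   4.5 -10.8] 2.8 -0.017 [0.5476 0.0329 0.1615]
0.46 [  3.8   4.7 -11.3] 2.5 -0.022 [0.5475 0.033  0.1615]
11.4417 [0.5472258  0.03339396 0.16078407]
```

View pics/w4.png

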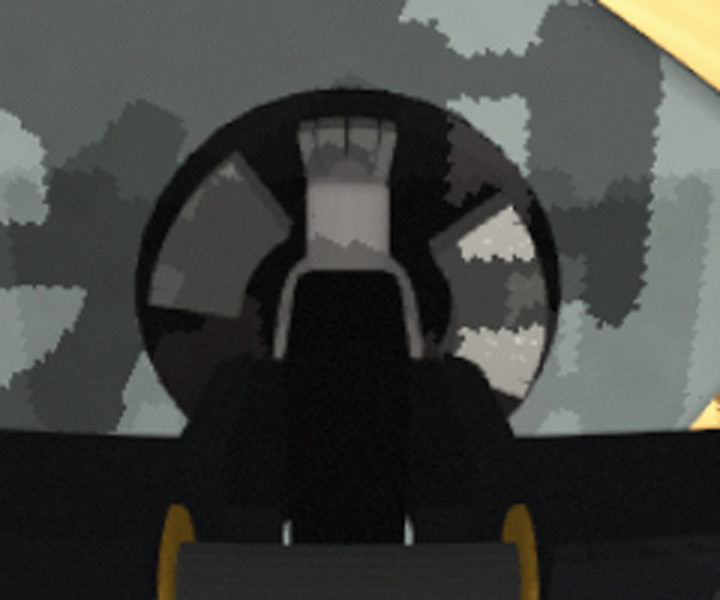

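The pin sits squarely over the flat leaf between slot and notch, with the notch just left of it. I lower it onto the flat and loosen to a cage.

```bash
python3 - <<'E'
from h import *
f0=np.array([-.08,.6,.61]); p=np.load("p.npy"); b=F()
for z in(.1605,.1595,.1588,.158,.1572):
    g=robot.move_linear([p[0],p[1],z],rate=.02,guard=5); robot.wait(.05)
    print(z,g,np.round(F()-f0,1),np.round(robot.read_ee_pos()[2],4))
    if F()[2]-b[2]>5: break
claw.move_gripper(.020,10); robot.wait(.3); f=F()-f0
print(robot.read_width(),np.round(f,1),np.round(robot.read_ft_torque(),2),robot.read_ee_pos())
s=vision.snapshot("wrist")
for l in("knob_grip","pin_tip"):
    for q in nets.pinpoint(l,s)[:1]: print(l,np.round(q["uv"],1),q["confidence"])
cv2.imwrite("pics/ref.png",s["img"][:,:,::-1]); print(robot.read_clock())
E
```

```text
0.1605 False [  4.1   3.7 -11.6] 0.1598
0.1595 False [  4.1   3.1 -10.2] 0.1589
0.1588 False [  3.7   3.4 -10.4] 0.1583
0.158 False [ 2.1  3.7 -8.5] 0.1579
0.1572 False [-0.9  3.7 -2.5] 0.1577
0.019697192072415628 [-0.1 -1.6 -0.3] [-0.01  0.16 -0.01] [0.54780079 0.03273268 0.15747156]
knob_grip [311.8 272.3] 0.85
pin_tip [315.  180.6] 0.7
13.6333
```

```bash
cat > turn.py <<'E'
from h import *
f0=np.array([-.08,.6,.61]); p=np.load("p.npy"); p[2]=.1575
ref=cv2.imread("pics/ref.png",0); tp=ref[176:236,292:348]
def proj(s,P):
    c=R.from_quat(s["orientation"]).inv().apply(P-s["position"]); r=np.hypot(c[0],c[1]); t=np.arctan2(r,c[2])
    return np.array([s["cx"]+s["fx"]*t*c[0]/r,s["cy"]+s["fy"]*t*c[1]/r])
for th in np.arange(.50,1.2,.04):
    robot.move_to(p,quat(-np.pi/2+th)); robot.wait(.12)
    s=vision.snapshot("wrist"); g=cv2.cvtColor(s["img"],cv2.COLOR_RGB2GRAY)
    u=np.array([np.cos(th),np.sin(th)])*.036
    ex=proj(s,np.array([*(p[:2]+u),.127]))-proj(s,np.array([*(p[:2]+u),.136]))
    best=(-1,)
    for ang in(-8,-4,0,4):
        M=cv2.getRotationMatrix2D((28,90),ang,1); t=cv2.warpAffine(tp,M,(56,60),borderMode=cv2.BORDER_REPLICATE)
        m=cv2.matchTemplate(g[156:266,272:368],t,cv2.TM_CCOEFF_NORMED); _,v,_,l=cv2.minMaxLoc(m)
        if v>best[0]: best=(v,l[0]-20,l[1]-20,ang)
    q=nets.pinpoint("pin_tip",s)[:1]; k=nets.pinpoint("knob",s)[:1]
    f=F()-f0; tz=robot.read_ft_torque()[2]
    print(round(th,2),np.round(best,2),"exp",ex.round(1),[np.round(x[0]["uv"],1).tolist() for x in(q,k) if x],np.round(f,1),round(tz,3))
    if (best[2]<.5*ex[1] if ex[1]<0 else best[2]>.5*ex[1]) or abs(tz)>.3 or np.hypot(*f[:2])>8: break
save(s,"w5.png",(200,120,440,320),3); print(robot.read_clock())
E
python3 turn.py
```

```text
0.5 [0.96 2.   0.   0.  ] exp [ 0.  -4.8] [[316.2, 178.0], [316.1, 237.1]] [ 0.6 -0.9 -0.8] -0.034
0.54 [ 0.94  1.    0.   -4.  ] exp [ 0.  -4.8] [[321.8, 176.2], [317.4, 234.4]] [ 0.3  1.2 -1.1] -0.074
0.58 [ 0.91  3.    0.   -4.  ] exp [ 0.  -4.8] [[321.1, 179.2], [317.5, 234.4]] [ 1.   4.  -1.4] -0.041
0.62 [ 0.91  4.    0.   -4.  ] exp [ 0.  -4.8] [[324.4, 175.9], [315.2, 235.1]] [ 1.   4.6 -2. ] -0.12
0.66 [ 0.9  0.   0.  -8. ] exp [ 0.  -4.8] [[321.6, 177.6], [316.9, 236.4]] [ 0.7  5.4 -1.6] -0.149
0.7 [ 0.89  0.    0.   -8.  ] exp [ 0.  -4.8] [[323.6, 180.4], [317.3, 236.2]] [ 1.5  4.9 -1.6] -0.047
0.74 [ 0.88  0.    0.   -8.  ] exp [ 0.  -4.8] [[325.5, 178.2], [314.8, 237.8]] [ 1.   5.1 -2. ] -0.127
0.78 [ 0.86  0.    0.   -8.  ] exp [-0.  -4.8] [[321.5, 179.7], [314.6, 238.9]] [ 0.5  5.7 -1.1] -0.14
0.82 [ 0.85  0.    0.   -8.  ] exp [-0.  -4.8] [[322.5, 178.9], [317.2, 238.0]] [ 0.5  5.4 -1.5] -0.149
0.86 [ 0.84  0.    0.   -8.  ] exp [-0.  -4.8] [[322.1, 178.5]] [ 0.9  6.2 -2.3] -0.105
0.9 [ 0.82  0.    0.   -8.  ] exp [-0.  -4.8] [[323.0, 177.6], [316.3, 238.5]] [ 1.4  5.9 -2.4] -0.083
0.94 [ 0.74 -1.   -6.   -4.  ] exp [-0.  -4.7] [[316.7, 173.4], [318.3, 229.2]] [-3.3  1.4 -1.6] -0.015
19.8333
```

The tracked arm shifted by the expected amount at th = 0.94 and the driving force vanished, so the pin has dropped. I check the picture before letting go.

View pics/w5.png

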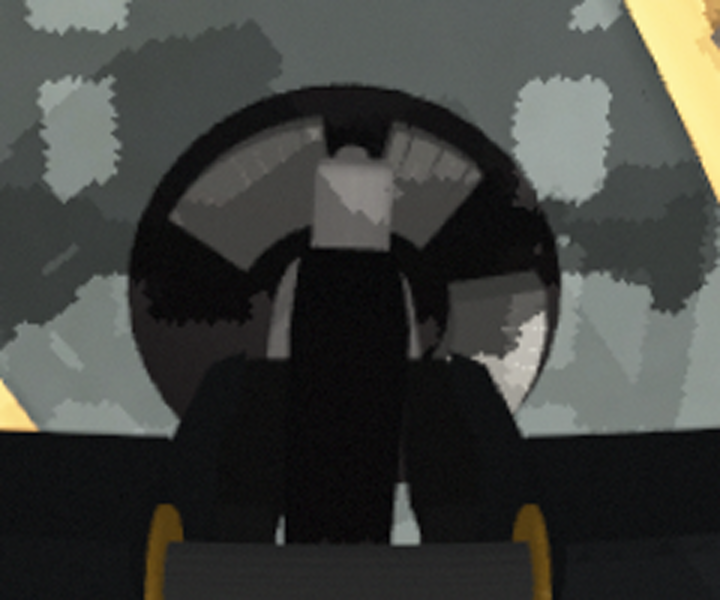

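```bash
python3 - <<'E'
from h import *
p=np.load("p.npy")
claw.move_gripper(.06,10); robot.wait(.1); print(robot.read_width(),np.round(F(),1))
robot.move_linear([p[0],p[1],.20],rate=.1)
q=robot.read_tool_rot(); y=R.from_quat(q).as_matrix()[:,1]
robot.move_linear([p[0]-.055*y[0],p[1]-.055*y[1],.20])
s=vision.snapshot("wrist")
A=np.array([.5477,.0325])
for l,z in(("knob_grip",.146),("pin_tip",.092)):
    for k in nets.pinpoint(l,s)[:1]:
        P=atz(s,k["uv"],z,True); d=P[:2]-A; print(l,k["confidence"],P.round(4),np.hypot(*d),np.arctan2(d[1],d[0]))
m=nets.cut_out("knob",s)[0]; print(m["uv"])
save(s,"w6.png",(190,50,430,250),3)
v=vision.snapshot("scene"); t=vision.snapshot("top")
kk=[nets.pinpoint("knob_grip",x)[:1] for x in(v,t)]; print([k[0]["uv"] for k in kk if k])
for l in("ink_bottle","ink_jar","ink_carton"):
    for k in nets.pinpoint(l,t)[:1]: print(l,atz(t,k["uv"],0).round(3))
g=v["img"][100:290,260:420][:,:,::-1]; cv2.imwrite("pics/s6.png",cv2.resize(g,None,fx=3,fy=3))
print(robot.read_clock())
E
```

```text
0.05991888549982344 [ 0.1 -0.7  0.2]
knob_grip 0.79 [0.5468 0.0341 0.146 ] 0.0018720593437037054 2.073090020424808
[315.2, 139.7]
[[361.1, 172.9]]
ink_bottle [ 0.558 -0.149  0.   ]
ink_jar [0.369 0.073 0.   ]
ink_carton [ 0.714 -0.032  0.   ]
22.3083
```

View pics/w6.png

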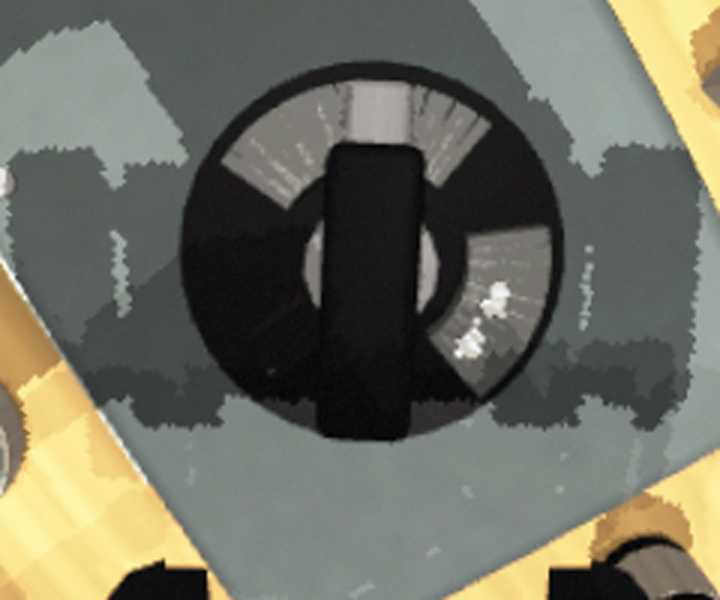

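```bash
python3 - <<'E'
from h import *
print(np.round(F(),1)); robot.job_done()
E
```

```text
[ 0.  -0.5  0.2]
the job is handed in; nothing more can be done
```

The selector knob is in the working notch and released, and the job was handed in at about 22 s of the 54 s allowed. No verdict is reported.

**What I did:** I centred the gripper on the knob and lifted it about 12 mm, clear of the slot and short of the 16 mm stop. I turned it anticlockwise over the flat and lowered the pin onto the ring, where it touched at about 9 mm as expected. Then I loosened the jaws to a cage and turned in 0.04 rad steps until the pin dropped by itself, and opened and backed off. While turning in the cage, the sideways force stayed at about 6 N or less. While the knob was gripped, the largest sideways force was also about 6 N, and the pull on the tool was about 11.6 N.

**Last checks:**
- **Drop:** the arm's image shifted 6 px, against 4.8 expected for a full drop, and the push needed to turn the knob fell away.
- **Knob home:** the wrist picture shows the arm over the notch. In the scene camera the grip point is within about 1 px of where it was at the start, so it is back at its home height.
- **Contact:** the force on the tool is about zero.

**Checks that failed or disagreed:**
- The networks no longer found the pin tip in the last wrist picture, as expected with the pin down in the notch. They also missed the knob in the last top view.
- They placed the ink bottle and carton about 1 cm from their first readings. I take this as network scatter, because the gripper never came down near either of them, but I did not check it in a picture.

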